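# Clamp a tube rack on the orbital shaker

### The job

Get the loaded tube rack ready for shaking: stand it upright on the shaker's platform between the two bars, lengthwise along them, then push the sliding clamp bar until the rack is held snug between it and the fixed bar. Then lock the bar by flipping its cam lever over the high point until it snaps fully down onto the bar. Leave the other things on the table where they are, and let go of everything at the end.

Things in the scene. Friction and masses are not known exactly. Their poses are not given: they have to be found in the camera images.
- shaker: Orbital shaker: white housing, aluminium platform (a 2.5 kg lift-off plate, rubber mat); does not move. Origin: centre of its underside on the table. x points from the sliding bar to the fixed bar, y along the bars. Platform top 100 mm above the origin. Guide rails (12 mm wide, 14 mm tall) run along x at y = -116 and +116 mm. Bars are 30 mm tall.
- fixed_face (a point): Middle of the fixed bar's rubber face, at platform height: shaker x = +95 mm; the face looks to the shaker's -x. Axes as the shaker's.
- clamp_bar (a joint): Sliding clamp bar, m. 0: farthest from the fixed bar, rubber face at shaker x = -85 mm; grows as it slides to the shaker's +x, to 0.150 at most. Starts at 0 to 0.030. Lies along the shaker's y, 240 mm long, 50 mm deep, top 30 mm above the platform. Slides with about 3 N and stays where left; the lever starts to lock it to the rails from about 1 rad, and closed holds it against 20 N.
- bar_face (a point): Point on the sliding bar's rubber face, midway along it, at platform height. Axes as the shaker's.
- bar_back (a point): Middle of the sliding bar's back face (looking to the shaker's -x, away from the rack), 17 mm above the platform, 50 mm behind the rubber face: push here.
- cam_lever (a joint): Steel lever on the sliding bar's -y end, rad; turns about a line along the shaker's x. Seen from the pivot it points (2.60 - value) rad above the shaker's +y. 0: open, outward (-y); then upright; 2.60, its stop: closed, level on the bar, pointing to +y. Starts at 0.30 to 0.60. A spring resists, most near 1.4 (about 5 N at its end); past 2.35 it snaps closed; let go before 2.0 it springs back.
- lever_pivot (a point): Centre of the lever's pin: 38 mm behind the bar's rubber face, 132 mm to -y of the bar's middle, 19 mm above the platform.
- lever_end (a point): Free end of the lever, mid thickness. Flat bar 16 mm wide (last 26 mm: 20), 9 mm thick, reaching 80 mm from the pivot along its direction and offset from it by 12 to 21 mm square to that direction, on the side that is on top when closed, outward when upright, underneath when thrown open. Closed, its upper face is 40 mm above the platform.
- rack: Loaded tube rack: white plastic, 58 mm wide (its x), 146 mm long (its y), 2 by 6 holes, ten capped tubes fixed in it. Origin: centre of its underside. Top plate at 55 mm, caps up to 76 mm. Its long sides are upright skirts at 0 to 20 and 36 to 55 mm height: grip across the width at about 45 mm. About 0.3 kg. Either end may face either way.
- empty_rack: Bystander: larger empty white tube rack, 100 by 206 by 55 mm, on the shaker's right. Origin under its centre.
- sanitizer: Bystander: clear capped bottle, 62 mm across, 150 mm tall. Origin under its centre.
- sample_jar: Bystander: small clear jar with lid, 54 mm across, 60 mm tall. Origin under its centre.
- marker: Bystander: marker pen lying flat, 130 mm long, 14 mm thick. Origin under its middle.
- forceps: Bystander: steel forceps lying flat, 135 mm long, 8 mm high. Origin under their middle.
- swab_box: Bystander: cardboard box of swabs, 75 by 160 by 50 mm. Origin under its centre.
- label_roll: Bystander: roll of blank labels lying flat, 72 mm across, 30 mm high. Origin under its centre.

How it is judged:
By the outcome, as a careful person would: the job done as asked, in the order asked, and still so for the second after the job is handed in, with the robot touching nothing.
It also fails if it takes over 64 s, if anything falls off the work surface, if the arm or the gripper's body presses on something with over 40 N, if the wrist force passes 120 N, or if a joint passes its speed limit or range.

### The arm

A 6-joint arm with a two-finger parallel gripper is mounted at the origin on the work surface. World frame = base frame: x ahead of the robot, y to its left, z up, the work surface at z = 0. Lengths are in m, angles in rad, forces in N, time in s.
With the tool pointing down it reaches from about 0.325 to 0.775 m from the base axis. Payload 5.5 kg.
Tool frame: the origin (TCP) lies between the finger pads; the fingertips stand 8 mm ahead of it and the grasp point (between the pads) lies 11 mm behind it; z points along the fingers, y is the line along which they close (so a half turn about z gives the same grasp; the last joint's range is limited). The gripper opens to 85 mm and grips with 20 to 120 N. Pads are 22 mm wide; open, the fingers measure 114 mm over their backs; the gripper's body (76 mm by 85 mm) begins 54 mm behind the grasp point. The pads swing forward as they close: fully open they stand 13 mm farther back than shut.
Start: joints at [1.12, 0.091, 1.231, -0, 1.82, -0.057], TCP at [0.23, 0.554, 0.2] pointing down, gripper open.
Joint ranges: [-2.87, 2.87], [-0.86, 2.18], [0.17, 2.46], [-1.51, 4.65], [0.06, 2.69], [-2.65, 2.65]. Speed limits (rad/s): [2.57, 2.57, 3.01, 3.14, 3.14, 3.14].

### API

Orientations are given as a unit quaternion [x, y, z, w].
In Python, from station import bot gives the robot as it stands.
- The arm moves only by the shell command python3 -m inch 'ROWS' [OPENING] [FORCE]. ROWS is JSON, a list of rows, each an object of numbers: "dx", "dy", "dz": the shift along the tool's x, y, z in units of 1000 mm (1.0 is 1000 mm); "spin": the turn about the tool's z in units of pi rad (1.0 is pi rad). In form: [{"dx": .., "dy": .., "dz": .., "spin": ..}, ...]. A call has 1 to 5 rows; each row is the pose to reach, as a shift and turn from the pose commanded when the call began, along the tool's axes at that moment, turning the shorter way round; what a row does not reach only later rows make up. A row lasts 1/8 s, in which the tool goes at most 62.5 mm and 10.7 degrees, less where a joint would pass 70% of its speed; a pose out of reach is approached as far as the arm can. A call with a number of a shift or a turn outside -1 to 1 is refused whole. A call with a gripper value outside its range is refused whole. OPENING is the gripper's target within -1 to 1 (fully open at 1, half-way at 0, shut at -1), set as the call begins (- or left out, the last holds). The fingers move at their own pace and stop on an object; FORCE is the grip in N (left out, the last holds). Time passes only in rows, so rows that repeat a pose let the fingers close. It gives the time, the measured TCP pose, the force, the opening and the grip force at its end, in the units of the state.
- bot.get_state(): the state, without advancing time (a new reading comes with each control period).
- bot.camera(name): name is "scene" or "top" or "wrist"; returns a dict with "image" (384x512x3 uint8, blue, green, red), "range_z" (384x512 float32, m along the optical axis (not along the pixel's ray), 0 where there is no reading), "fx", "fy", "cx", "cy" (pixels), "extrinsics" (4x4, takes a point from camera to world coordinates). Camera axes: x right, y down, z forward; pixel columns grow to the right and rows downward; lengths in m; the calibration is good to about 2 mm. A picture is of the moment at which its call begins.
- bot.hand_in(): hands the job in; it is judged then, once.
The state is a dict: "clock": time; "joint_pos": joint angles; "qvel": joint speeds; "joint_efforts": joint torques, N m; "ee_pos": TCP position; "eef_rot": TCP orientation; "contact_force": force on the tool from outside, world axes, zero at the start; "torque": the same for the moment, N m; "finger_gap": finger opening in m; "gripper_force": force on a finger pad.
Only numpy, scipy, OpenCV 4.12 (cv2) and the standard library are available. Lean on these libraries where they do the work, as an engineer would, in place of code of your own. Each camera call takes 0.05 s, during which the arm holds its last target. There are 200 camera calls.

## Working session

There is one attempt and no reset: what is moved stays moved. The work goes in short steps, Python scripts to look and compute and a shell command to move; the robot and the scene stay as the last step left them, time stands still between calls to the robot, and variables do not carry over. Pictures are saved under pics/ and viewed, at most 10 in all, crops included, and the job is handed in when it is done.

```bash
ls; mkdir -p pics; cat > h.py <<'E'
from station import bot
import numpy as np, cv2
def cam(n):
    c=bot.camera(n); c['E']=np.array(c['extrinsics']); return c
def pts(c):
    z=c['range_z']; v,u=np.mgrid[0:384,0:512]
    p=np.stack([(u-c['cx'])/c['fx']*z,(v-c['cy'])/c['fy']*z,z],-1)
    w=p@c['E'][:3,:3].T+c['E'][:3,3]; w[z==0]=np.nan; return w
E
python3 - <<'E'
from h import *
ims=[]
for n in('top','scene'):
    c=cam(n); np.savez('pics/%s0.npz'%n,w=pts(c),im=c['image'],E=c['E'],k=[c['fx'],c['fy'],c['cx'],c['cy']])
    cv2.imwrite('pics/%s0.png'%n,cv2.resize(c['image'],(800,600)))
    print(n,c['E'].round(3).tolist(),c['fx'])
print(bot.get_state())
E
```

```text
pics
top [[0.029, -0.983, 0.18, 0.303], [-1.0, -0.028, 0.008, -0.036], [-0.003, -0.18, -0.984, 1.438], [0.0, 0.0, 0.0, 1.0]] 418.3580100403062
scene [[0.769, 0.412, -0.488, 1.276], [0.639, -0.513, 0.573, -0.896], [-0.014, -0.753, -0.658, 1.12], [0.0, 0.0, 0.0, 1.0]] 443.68488919166845
{'clock': 0.1, 'joint_pos': array([ 1.12029285e+00,  9.18223265e-02,  1.23179829e+00, -1.15093148e-05,
        1.81980532e+00, -5.66674868e-02]), 'qvel': array([-0.00012878, -0.0001045 , -0.00282781, -0.00127973,  0.00086899,
        0.0010255 ]), 'joint_efforts': array([ 2.78387866e-03, -4.60219145e+01, -4.19216287e+01,  2.11521859e-05,
        1.05899855e-02, -6.95857375e-05]), 'ee_pos': array([0.23008848, 0.55378391, 0.19882225]), 'eef_rot': array([ 1.95649125e-01,  9.80673534e-01, -8.88729960e-04, -2.24564662e-04]), 'contact_force': array([ 0.08606621, -0.18312291, -0.19125965]), 'torque': array([ 0.00608698,  0.05442998, -0.01286443]), 'gripper_force': 0.0, 'finger_gap': 0.08491518468060347}
```

View pics/top0.png

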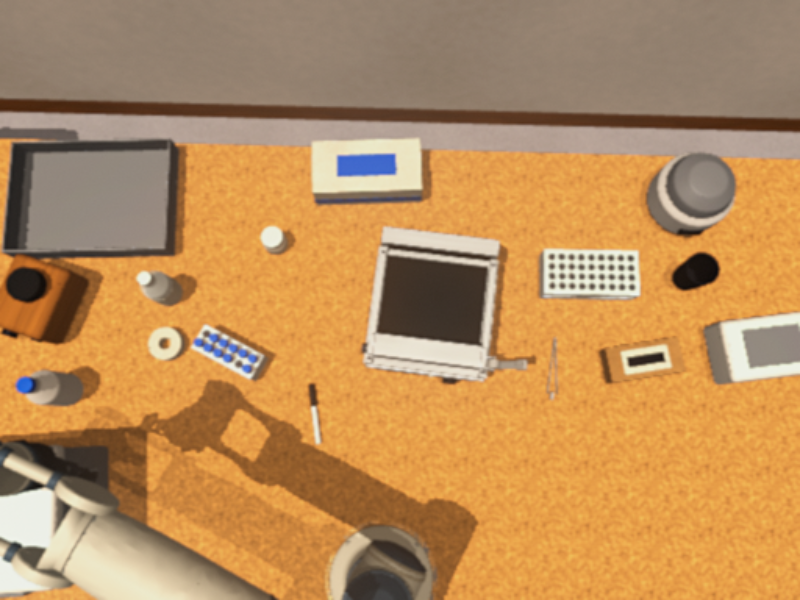

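View pics/scene0.png

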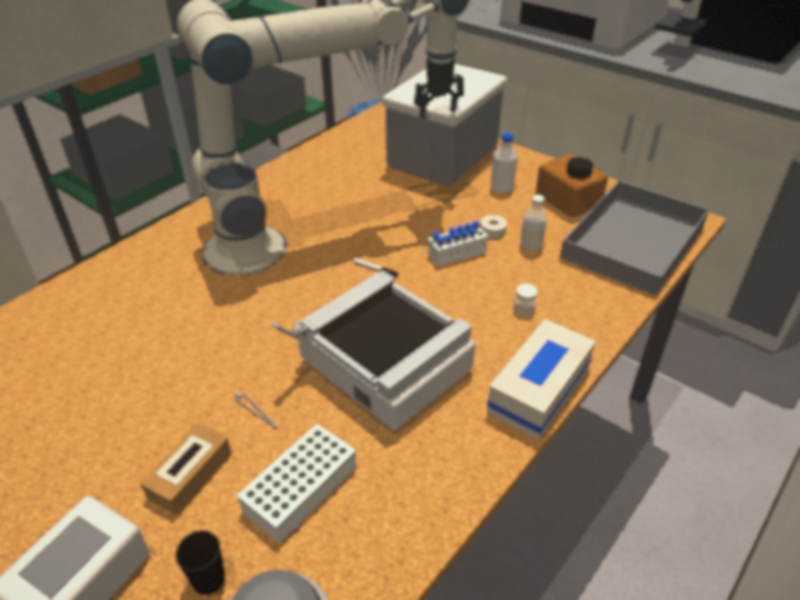

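The top view shows the rack at about (229,352), with the label roll beside it at (165,343). The shaker is centred near (433,305): its sliding bar is on the near side at (428,355), the fixed bar at (440,242), and the lever sticks out to the right at (510,365). The scene view agrees.

```bash
python3 - <<'E'
from h import *
d=np.load('pics/top0.npz'); w=d['w']; im=d['im']
def box(u0,u1,v0,v1,zl,zh):
    s=.64; a=w[int(v0*s):int(v1*s),int(u0*s):int(u1*s)].reshape(-1,3)
    return a[(a[:,2]>zl)&(a[:,2]<zh)]
def rect(p,name):
    r=cv2.minAreaRect((p[:,:2]*1000).astype(np.float32)); b=cv2.boxPoints(r)
    print(name,len(p),np.round(r[0],1),np.round(r[1],1),round(r[2],1),'z',np.median(p[:,2]).round(4)); print(b.round().tolist())
rect(box(185,275,315,388,.045,.09),'rack')
rect(box(185,275,315,388,.066,.09),'caps')
rect(box(350,510,220,262,.12,.14),'fixed')
rect(box(355,500,325,390,.12,.142),'slide')
rect(box(370,500,255,345,.09,.106),'plat')
rect(box(340,515,220,390,.08,.15),'all')
p=box(493,540,345,385,.06,.16); rect(p,'lever'); print(p[::6].round(3).tolist())
E
```

```text
rack 771 [458.4 342.2] [148.1  57.9] 63.8 z 0.0573
[[400.0, 288.0], [452.0, 263.0], [517.0, 396.0], [465.0, 421.0]]
caps 290 [458.5 342.4] [136.2  41.8] 63.3 z 0.0747
[[409.0, 291.0], [447.0, 272.0], [508.0, 394.0], [470.0, 413.0]]
fixed 918 [ 689.  -102.1] [243.1  43.2] 84.7 z 0.1294
[[656.0, -221.0], [699.0, -225.0], [722.0, 17.0], [679.0, 21.0]]
slide 1277 [464.8 -89.2] [280.8  53.1] 84.4 z 0.1293
[[425.0, -226.0], [477.0, -232.0], [505.0, 48.0], [452.0, 53.0]]
plat 3559 [584.2 -92.3] [256.1 181.2] 85.4 z 0.1003
[[484.0, -213.0], [664.0, -227.0], [685.0, 28.0], [504.0, 43.0]]
all 7142 [ 569.6 -110.7] [303.3 307.5] 84.4 z 0.1028
[[402.0, -247.0], [708.0, -277.0], [737.0, 25.0], [431.0, 55.0]]
lever 89 [ 440.3 -235.8] [46.8 25. ] 87.4 z 0.1331
[[427.0, -259.0], [452.0, -260.0], [454.0, -213.0], [429.0, -212.0]]
[[0.454, -0.214, 0.127], [0.447, -0.219, 0.131], [0.444, -0.219, 0.133], [0.444, -0.237, 0.137], [0.443, -0.253, 0.153], [0.442, -0.227, 0.121], [0.44, -0.242, 0.144], [0.438, -0.217, 0.13], [0.438, -0.235, 0.131], [0.437, -0.25, 0.153], [0.436, -0.227, 0.123], [0.434, -0.242, 0.146], [0.433, -0.218, 0.121], [0.432, -0.234, 0.136], [0.43, -0.25, 0.156]]
```

```bash
python3 -m inch '[{"dx":-0.06,"dy":-0.022,"spin":0.059},{"dx":-0.12,"dy":-0.044,"spin":0.118},{"dx":-0.18,"dy":-0.066,"spin":0.177},{"dx":-0.235,"dy":-0.088,"spin":0.236},{"dx":-0.292,"dy":-0.108,"spin":0.295}]' 1
cat >> h.py <<'E'
from scipy.spatial.transform import Rotation as R
def need(x,y,z,yaw=None):
    """print tool-frame shift and spin to bring TCP to world x,y,z (m), tool y axis at yaw deg"""
    s=bot.get_state(); r=R.from_quat(s['eef_rot']).as_matrix()
    d=r.T@(np.array([x,y,z])-s['ee_pos']); a=np.degrees(np.arctan2(r[1,1],r[0,1]))
    sp=0 if yaw is None else ((a-yaw+180)%360-180)/180
    print('need dx %.4f dy %.4f dz %.4f spin %.4f'%(*d,sp),'ee',s['ee_pos'].round(4),'yaw %.1f'%a,'F',s['contact_force'].round(1),'t',round(s['clock'],2))
E
python3 -c "from h import *;need(.4584,.3422,.2,-26.1)"
```

```text
need dx -0.2920 dy -0.1078 dz -0.0010 spin 0.5196 ee [0.2301 0.5538 0.1988] yaw 67.4 F [ 0.1 -0.2 -0.2] t 0.1invalid input
```

```bash
python3 -m inch '[{"dx":-0.06,"dy":-0.022,"dz":0,"spin":0.059},{"dx":-0.12,"dy":-0.044,"dz":0,"spin":0.118},{"dx":-0.18,"dy":-0.066,"dz":0,"spin":0.177},{"dx":-0.235,"dy":-0.088,"dz":0,"spin":0.236},{"dx":-0.292,"dy":-0.108,"dz":0,"spin":0.295}]' 1
python3 -c "from h import *;need(.4584,.3422,.2,-26.1)"
```

```text
clock: 0.72
ee_pos: [0.4595, 0.3406, 0.1995]
eef_rot: [0.616, 0.788, -0.0, -0.0]
contact_force: [0.8, 0.8, -0.3]
finger_gap: 0.0853
gripper_force: 0.0
need dx 0.0018 dy -0.0007 dz -0.0005 spin 0.2227 ee [0.4595 0.3406 0.1995] yaw 14.0 F [ 0.8  0.8 -0.3] t 0.72
```

```bash
python3 -m inch '[{"dx":0.002,"dy":0,"dz":0,"spin":0.056},{"dx":0.002,"dy":0,"dz":0,"spin":0.112},{"dx":0.002,"dy":0,"dz":0,"spin":0.168},{"dx":0.002,"dy":0,"dz":0,"spin":0.223},{"dx":0.002,"dy":0,"dz":0,"spin":0.223}]' 1
python3 - <<'E'
from h import *
c=cam('wrist'); w=pts(c); np.savez('pics/w1.npz',w=w,im=c['image']); cv2.imwrite('pics/w1.png',c['image'])
need(.4584,.3422,.2,-26.1)
a=w.reshape(-1,3); 
hsv=cv2.cvtColor(c['image'],cv2.COLOR_BGR2HSV).reshape(-1,3)
near=np.hypot(a[:,0]-.458,a[:,1]-.342)<.1
for zl,zh in((.045,.062),(.045,.09),(.068,.085)):
    p=a[near&(a[:,2]>zl)&(a[:,2]<zh)]; r=cv2.minAreaRect((p[:,:2]*1000).astype(np.float32)); print(len(p),r,np.median(p[:,2]))
E
```

```text
clock: 1.35
ee_pos: [0.4578, 0.3441, 0.1993]
eef_rot: [0.847, 0.532, -0.001, 0.0]
contact_force: [0.1, 0.1, 0.8]
finger_gap: 0.0854
gripper_force: 0.0
need dx -0.0015 dy 0.0014 dz -0.0006 spin 0.0028 ee [0.4578 0.3441 0.1994] yaw -25.6 F [-0.3  0.9 -0.5] t 1.4
3606 ((457.63397216796875, 340.05975341796875), (145.92613220214844, 58.15068435668945), 63.85563278198242) 0.056902503987103975
6232 ((457.63397216796875, 340.05975341796875), (145.92613220214844, 58.15068435668945), 63.85563278198242) 0.0577213614215151
2476 ((457.8338928222656, 340.2916564941406), (135.9232940673828, 42.06814956665039), 63.85858154296875) 0.07764436773344607
```

View pics/w1.png

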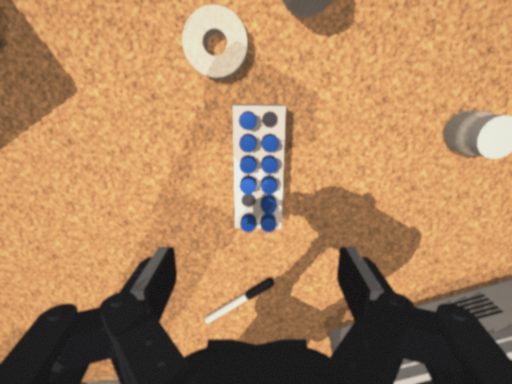

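The wrist view shows the rack straight and clear, at (260,168). The label roll at (215,42) is well away from where the fingers will go.

```bash
python3 -m inch '[{"dx":-0.0035,"dy":0.0015,"dz":0.05,"spin":0.003},{"dx":-0.0035,"dy":0.0015,"dz":0.1,"spin":0.003},{"dx":-0.0035,"dy":0.0015,"dz":0.14,"spin":0.003},{"dx":-0.0035,"dy":0.0015,"dz":0.163,"spin":0.003},{"dx":-0.0035,"dy":0.0015,"dz":0.163,"spin":0.003}]' 1
python3 -m inch '[{"dx":0,"dy":0,"dz":0,"spin":0},{"dx":0,"dy":0,"dz":0,"spin":0},{"dx":0,"dy":0,"dz":0,"spin":0},{"dx":0,"dy":0,"dz":0,"spin":0},{"dx":0,"dy":0,"dz":0,"spin":0}]' -1 40
python3 -c "from h import *;need(.4577,.3402,.037,-26.1)"
```

```text
clock: 2.02
ee_pos: [0.4562, 0.3395, 0.0342]
eef_rot: [0.849, 0.529, -0.003, 0.0]
contact_force: [0.8, -0.7, 1.1]
finger_gap: 0.0852
gripper_force: 0.0
clock: 2.65
ee_pos: [0.4586, 0.3413, 0.0392]
eef_rot: [0.849, 0.528, 0.002, -0.0]
contact_force: [-0.4, -0.0, 5.8]
finger_gap: 0.0384
gripper_force: 39.8
need dx -0.0014 dy -0.0003 dz 0.0022 spin -0.0012 ee [0.4586 0.3413 0.0392] yaw -26.3 F [-0.4 -0.   5.8] t 2.65
```

```bash
python3 - <<'E'
from h import *
c=cam('scene'); im=c['image']
cv2.imwrite('pics/s2.png',cv2.resize(im[100:200,230:370],(784,560),interpolation=cv2.INTER_CUBIC))
s=bot.get_state(); print(s['finger_gap'],s['gripper_force'],s['contact_force'],s['ee_pos'])
E
```

```text
0.03806237781713848 39.763923436403275 [-1.57955807  0.19022987  4.14600634] [0.45859136 0.34126973 0.03921167]
```

View pics/s2.png

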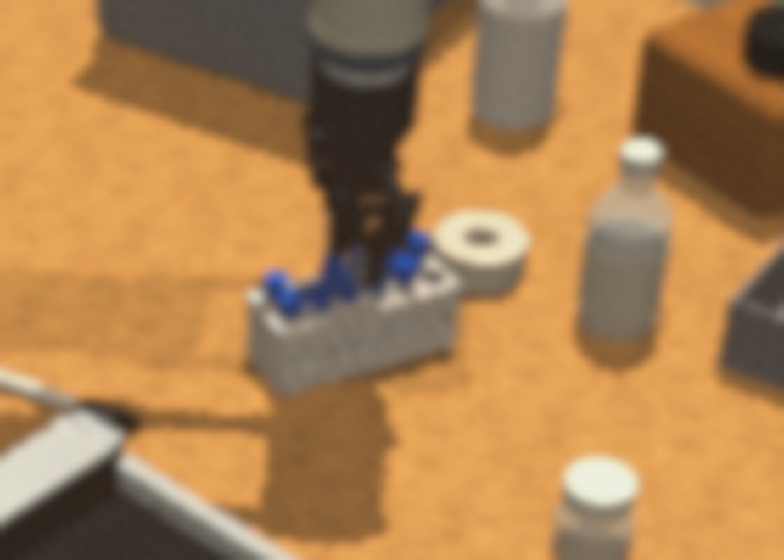

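The scene crop shows the finger, at (375,270), among the caps instead of outside the near skirt. The fingers closed above the top plate onto the tubes. Before regrasping I'll check the real tip height in the depth data.

```bash
python3 - <<'E'
from h import *
d=np.load('pics/w1.npz'); w=d['w']; im=d['im']
t=w[60:200,330:420].reshape(-1,3); print('table z',np.nanmedian(t[:,2]))
for n,(v0,v1,u0,u1) in dict(L=(240,330,100,180),Rr=(240,330,335,400)).items():
    a=w[v0:v1,u0:u1].reshape(-1,3); g=im[v0:v1,u0:u1].max(-1).ravel()<70; a=a[g&(a[:,2]>.1)]
    i=np.argsort(a[:,2]); print(n,len(a),'tipz pct1,5',np.percentile(a[:,2],[1,5,20]).round(3),a[i[:80:20]].round(3).tolist())
c=cam('scene'); s=pts(c); a=s.reshape(-1,3); hsv=c['image'].reshape(-1,3).max(1)
n=np.hypot(a[:,0]-.458,a[:,1]-.341)<.1
m=n&(hsv<60)&(a[:,2]>.03)&(a[:,2]<.13); print(a[m][np.argsort(a[m][:,2])][:24:3].round(3).tolist())
p=a[n&(a[:,2]>.045)&(a[:,2]<.062)]; print('plate z',np.median(p[:,2]), cv2.minAreaRect((p[:,:2]*1000).astype(np.float32)))
E
```

```text
table z 0.0018610755242149946
L 3313 tipz pct1,5 [0.249 0.254 0.266] [[0.416, 0.357, 0.247], [0.419, 0.362, 0.249], [0.42, 0.364, 0.25], [0.415, 0.354, 0.25]]
Rr 2958 tipz pct1,5 [0.249 0.254 0.264] [[0.499, 0.331, 0.247], [0.5, 0.332, 0.249], [0.493, 0.318, 0.25], [0.494, 0.322, 0.251]]
[[0.439, 0.35, 0.076], [0.438, 0.351, 0.08], [0.484, 0.328, 0.083], [0.44, 0.354, 0.089], [0.446, 0.354, 0.092], [0.44, 0.353, 0.094], [0.448, 0.35, 0.099], [0.488, 0.327, 0.1]]
plate z 0.05362746584085265 ((460.8110656738281, 339.54180908203125), (149.4709014892578, 66.0302505493164), 62.85608673095703)
```

```bash
python3 - <<'E'
from h import *
d=np.load('pics/w1.npz'); w=d['w']; im=d['im']
for (v,u) in [(250,170),(255,172),(262,172),(270,165),(290,172),(250,345),(255,345),(262,342),(280,342)]: print(v,u,w[v,u].round(3),im[v,u])
c=cam('wrist'); w=pts(c); im=c['image']; cv2.imwrite('pics/w2.png',im); print(c['E'].round(3).tolist())
np.savez('pics/w2.npz',w=w,im=im)
E
```

```text
250 170 [0.423 0.371 0.252] [23 23 25]
255 172 [0.421 0.367 0.25 ] [24 25 26]
262 172 [0.42  0.364 0.251] [22 21 23]
270 165 [0.421 0.366 0.261] [22 22 20]
290 172 [0.414 0.352 0.255] [48 69 94]
250 345 [0.501 0.334 0.253] [27 30 30]
255 345 [0.499 0.333 0.255] [27 27 28]
262 342 [0.497 0.327 0.252] [24 22 24]
280 342 [0.493 0.321 0.256] [20 18 20]
[[0.896, -0.421, -0.141, 0.494], [-0.444, -0.849, -0.288, 0.414], [0.002, 0.321, -0.947, 0.215], [0.0, 0.0, 0.0, 1.0]]
```

View pics/w2.png

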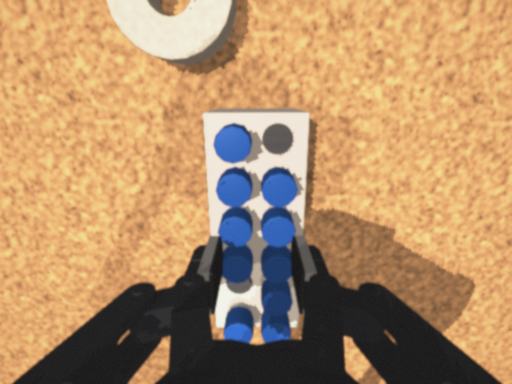

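The pads are astride the cap row, at (213,250) and (300,250), and sit on the plate. The grip is too high, so I'll read the finger heights in this view.

```bash
python3 - <<'E'
from h import *
d=np.load('pics/w2.npz'); w=d['w']
for v in (238,244,250,258,266,274): print(v,[(u,*(w[v,u]*1000).round()) for u in (203,209,214,219,296,301,306,311)])
need(.4577,.3402,.037,-26.1)
E
```

```text
238 [(203, np.float64(403.0), np.float64(332.0), np.float64(2.0)), (209, np.float64(439.0), np.float64(360.0), np.float64(80.0)), (214, np.float64(442.0), np.float64(359.0), np.float64(79.0)), (219, np.float64(445.0), np.float64(358.0), np.float64(81.0)), (296, np.float64(481.0), np.float64(340.0), np.float64(80.0)), (301, np.float64(483.0), np.float64(338.0), np.float64(80.0)), (306, np.float64(481.0), np.float64(294.0), np.float64(2.0)), (311, np.float64(485.0), np.float64(291.0), np.float64(2.0))]
244 [(203, np.float64(401.0), np.float64(327.0), np.float64(2.0)), (209, np.float64(441.0), np.float64(360.0), np.float64(87.0)), (214, np.float64(443.0), np.float64(359.0), np.float64(86.0)), (219, np.float64(445.0), np.float64(358.0), np.float64(86.0)), (296, np.float64(480.0), np.float64(340.0), np.float64(86.0)), (301, np.float64(483.0), np.float64(339.0), np.float64(87.0)), (306, np.float64(485.0), np.float64(338.0), np.float64(87.0)), (311, np.float64(483.0), np.float64(286.0), np.float64(2.0))]
250 [(203, np.float64(435.0), np.float64(358.0), np.float64(85.0)), (209, np.float64(44
[... 1375 characters left out ...]
4(107.0)), (311, np.float64(484.0), np.float64(339.0), np.float64(107.0))]
274 [(203, np.float64(442.0), np.float64(359.0), np.float64(112.0)), (209, np.float64(443.0), np.float64(357.0), np.float64(110.0)), (214, np.float64(443.0), np.float64(354.0), np.float64(107.0)), (219, np.float64(439.0), np.float64(345.0), np.float64(92.0)), (296, np.float64(475.0), np.float64(332.0), np.float64(98.0)), (301, np.float64(479.0), np.float64(340.0), np.float64(111.0)), (306, np.float64(481.0), np.float64(339.0), np.float64(111.0)), (311, np.float64(483.0), np.float64(338.0), np.float64(111.0))]
need dx -0.0013 dy -0.0003 dz 0.0022 spin -0.0012 ee [0.4586 0.3413 0.0392] yaw -26.3 F [-1.1  0.5  5.1] t 2.8
```

```bash
python3 - <<'E'
from h import *
for f in('w1','w2'):
    w=np.load(f'pics/{f}.npz')['w']; print(f,[(v,u,*(w[v,u]*1000).round().tolist()) for v in (345,352,365,378) for u in (210,250,300)])
d=np.load('pics/top0.npz')['w']
c=cam('scene'); a=pts(c).reshape(-1,3); g=c['image'].reshape(-1,3).max(1)
m=(np.hypot(a[:,0]-.458,a[:,1]-.341)<.07)&(g<75)&(a[:,2]>.06)
for z in range(60,260,10):
    q=a[m&(abs(a[:,2]*1000-z)<5)]
    if len(q): 
        t=(q[:,:2]-[.4586,.3413])@np.array([[np.cos(-.459),np.sin(-.459)],[-np.sin(-.459),np.cos(-.459)]]).T
        print(z,len(q),'along y',(t[:,0].min()*1000).round(),(t[:,0].max()*1000).round(),'along x',(t[:,1].min()*1000).round(),(t[:,1].max()*1000).round())
E
```

```text
w1 [(345, 210, 448.0, 357.0, 307.0), (345, 250, 459.0, 353.0, 308.0), (345, 300, 473.0, 346.0, 307.0), (352, 210, 449.0, 358.0, 310.0), (352, 250, 460.0, 354.0, 311.0), (352, 300, 473.0, 347.0, 311.0), (365, 210, 450.0, 358.0, 315.0), (365, 250, 460.0, 354.0, 315.0), (365, 300, 473.0, 348.0, 315.0), (378, 210, 450.0, 357.0, 318.0), (378, 250, 460.0, 353.0, 319.0), (378, 300, 472.0, 348.0, 319.0)]
w2 [(345, 210, 453.0, 360.0, 153.0), (345, 250, 460.0, 350.0, 148.0), (345, 300, 476.0, 349.0, 154.0), (352, 210, 454.0, 361.0, 156.0), (352, 250, 460.0, 350.0, 151.0), (352, 300, 475.0, 349.0, 156.0), (365, 210, 454.0, 360.0, 160.0), (365, 250, 460.0, 350.0, 155.0), (365, 300, 475.0, 350.0, 160.0), (378, 210, 456.0, 361.0, 165.0), (378, 250, 461.0, 350.0, 159.0), (378, 300, 475.0, 352.0, 165.0)]
70 4 along y -26.0 -21.0 along x 1.0 11.0
80 9 along y -22.0 36.0 along x -11.0 11.0
90 17 along y -27.0 34.0 along x -11.0 9.0
100 15 along y -21.0 35.0 along x -13.0 6.0
110 11 along y -25.0 44.0 along x -15.0 7.0
120 22 along y -25.0 50.0 along x -16.0 8.0
130 19 along y -18.0 55.0 along x -14.0 13.0
140 27 along y -45.0 59.0 along x -20.0 8.0
150 32 along y -55.0 66.0 along x -22.0 6.0
160 31 along y -50.0 66.0 along x -22.0 6.0
170 41 along y -52.0 69.0 along x -22.0 4.0
180 31 along y -16.0 67.0 along x -23.0 5.0
190 14 along y 13.0 44.0 along x -16.0 2.0
200 22 along y -4.0 44.0 along x -38.0 2.0
210 42 along y -6.0 43.0 along x -40.0 14.0
220 39 along y -10.0 40.0 along x -40.0 13.0
230 46 along y -12.0 41.0 along x -43.0 15.0
240 57 along y -24.0 43.0 along x -41.0 32.0
250 10 along y -8.0 34.0 along x -38.0 12.0
```

Both cameras put the fingertips about 41 mm above where the reported TCP implies, and the gripper body is shifted by the same amount. From here I'll use true TCP z = reported z + 0.041. Next I open, then go lower in stages while watching the force.

```bash
python3 -m inch '[{"dx":0,"dy":0,"dz":0,"spin":0},{"dx":0,"dy":0,"dz":0,"spin":0},{"dx":0,"dy":0,"dz":0,"spin":0},{"dx":0,"dy":0,"dz":0,"spin":0}]' 1
python3 - <<'E'
from h import *
c=cam('wrist'); w=pts(c); a=w.reshape(-1,3); near=np.hypot(a[:,0]-.458,a[:,1]-.342)<.1
p=a[near&(a[:,2]>.045)&(a[:,2]<.062)]; print(cv2.minAreaRect((p[:,:2]*1000).astype(np.float32)))
g=c['image'].reshape(-1,3).max(1); q=a[(g<60)&(a[:,2]>.065)&near]; print(np.percentile(q[:,2],[0,2]))
need(.4577,.3402,-.005,-26.1)
E
```

```text
clock: 3.35
ee_pos: [0.4577, 0.3404, 0.0367]
eef_rot: [0.85, 0.527, -0.0, -0.0]
contact_force: [0.3, 0.1, -0.2]
finger_gap: 0.0853
gripper_force: 0.0
((457.8206481933594, 340.5292053222656), (145.96017456054688, 58.29008102416992), 63.77102279663086)
[0.08452982 0.09598602]
need dx -0.0002 dy 0.0001 dz 0.0417 spin -0.0013 ee [0.4577 0.3404 0.0367] yaw -26.3 F [0.1 0.2 0.1] t 3.4
```

```bash
python3 -m inch '[{"dx":0,"dy":0,"dz":0.02,"spin":0},{"dx":0,"dy":0,"dz":0.036,"spin":0},{"dx":0,"dy":0,"dz":0.048,"spin":0},{"dx":0,"dy":0,"dz":0.048,"spin":0}]' 1
python3 -m inch '[{"dx":0,"dy":0,"dz":0,"spin":0},{"dx":0,"dy":0,"dz":0,"spin":0},{"dx":0,"dy":0,"dz":0,"spin":0},{"dx":0,"dy":0,"dz":0,"spin":0},{"dx":0,"dy":0,"dz":0,"spin":0}]' -1 50
```

```text
clock: 3.9
ee_pos: [0.4567, 0.3397, -0.0132]
eef_rot: [0.85, 0.527, -0.002, 0.0]
contact_force: [0.7, 0.1, 0.5]
finger_gap: 0.0854
gripper_force: 0.0
clock: 4.53
ee_pos: [0.4584, 0.3408, -0.0101]
eef_rot: [0.85, 0.527, 0.001, 0.0]
contact_force: [1.7, 0.2, 5.2]
finger_gap: 0.0571
gripper_force: 56.1
```

```bash
python3 -m inch '[{"dx":0,"dy":0,"dz":-0.02,"spin":0},{"dx":0,"dy":0,"dz":-0.06,"spin":0},{"dx":0,"dy":0,"dz":-0.11,"spin":0},{"dx":0,"dy":0,"dz":-0.15,"spin":0},{"dx":0,"dy":0,"dz":-0.18,"spin":0}]'
python3 -c "
from h import *
need(.613,-.095,.169,-5.4)"
```

```text
clock: 5.15
ee_pos: [0.4576, 0.3405, 0.1714]
eef_rot: [0.85, 0.527, 0.001, -0.0]
contact_force: [0.4, -0.2, -3.4]
finger_gap: 0.0567
gripper_force: 55.2
need dx -0.3213 dy 0.3325 dz 0.0023 spin -0.1163 ee [0.4576 0.3405 0.1714] yaw -26.3 F [ 0.4 -0.2 -3.4] t 5.15
```

```bash
python3 -m inch '[{"dx":-0.025,"dy":0.026,"dz":0,"spin":0},{"dx":-0.06,"dy":0.062,"dz":0,"spin":0},{"dx":-0.095,"dy":0.098,"dz":0,"spin":0},{"dx":-0.13,"dy":0.134,"dz":0,"spin":0},{"dx":-0.165,"dy":0.171,"dz":0,"spin":0}]'
python3 -m inch '[{"dx":-0.035,"dy":0.036,"dz":0,"spin":-0.02},{"dx":-0.07,"dy":0.072,"dz":0,"spin":-0.05},{"dx":-0.105,"dy":0.108,"dz":0,"spin":-0.08},{"dx":-0.135,"dy":0.139,"dz":0,"spin":-0.116},{"dx":-0.156,"dy":0.161,"dz":0,"spin":-0.116}]'
python3 -m inch '[{"dx":0,"dy":0,"dz":0,"spin":0},{"dx":0,"dy":0,"dz":0,"spin":0}]'
python3 - <<'E'
from h import *
need(.613,-.095,.169,-5.4)
c=cam('top'); w=pts(c); im=c['image']; cv2.imwrite('pics/t3.png',cv2.resize(im[130:260,210:350],(784,728))[:600]); np.savez('pics/t3.npz',w=w,im=im)
c=cam('wrist'); w=pts(c); im=c['image']; cv2.imwrite('pics/w3.png',im); np.savez('pics/w3.npz',w=w,im=im)
E
```

```text
clock: 5.78
ee_pos: [0.5375, 0.1152, 0.169]
eef_rot: [0.85, 0.528, -0.0, -0.0]
contact_force: [0.7, -0.1, -3.1]
finger_gap: 0.0573
gripper_force: 55.2
clock: 6.4
ee_pos: [0.6125, -0.0964, 0.1685]
eef_rot: [0.74, 0.673, -0.001, -0.001]
contact_force: [0.0, 0.9, -2.9]
finger_gap: 0.0568
gripper_force: 55.2
clock: 6.65
ee_pos: [0.6124, -0.0939, 0.1687]
eef_rot: [0.74, 0.673, -0.0, -0.001]
contact_force: [-0.2, -0.1, -3.1]
finger_gap: 0.0572
gripper_force: 55.1
need dx -0.0010 dy 0.0007 dz -0.0003 spin -0.0003 ee [ 0.6124 -0.0939  0.1687] yaw -5.5 F [-0.2 -0.1 -3.1] t 6.65
```

View pics/w3.png

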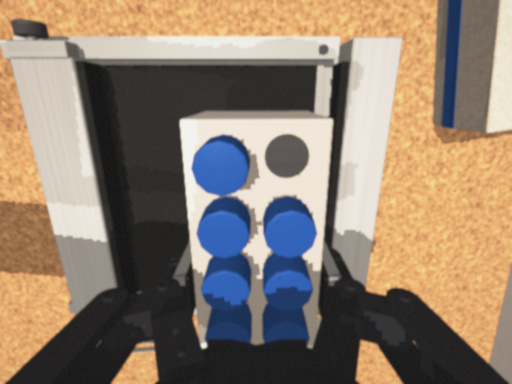

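The wrist view shows the rack held between the bars, sliding bar at (60,180) and fixed bar at (370,150), and parallel to them. I'll measure both bar faces and the rack here.

```bash
python3 - <<'E'
from h import *
yaw=np.radians(-5.45); X=np.array([np.cos(yaw),np.sin(yaw)]); Y=np.array([-X[1],X[0]])
w=np.load('pics/w3.npz')['w']; a=w.reshape(-1,3)
def sh(p): d=p[:,:2]-[.573,-.091]; return np.stack([d@X,d@Y],1)*1000
top=a[(a[:,2]>.127)&(a[:,2]<.137)]; s=sh(top)
for n,m in(('slide',(s[:,0]<-20)),('fixed',(s[:,0]>80))):
    q=s[m]
    for y0 in range(-40,110,20):
        b=q[abs(q[:,1]-y0)<4]
        if len(b)>5: print(n,y0,len(b),np.percentile(b[:,0],[1,99]).round(1))
q=sh(a[(a[:,2]>.095)&(a[:,2]<.107)]); print('plat',len(q),q.min(0),q.max(0))
r=a[(a[:,2]>.19)&(a[:,2]<.232)]; print('rack', cv2.minAreaRect((r[:,:2]*1000).astype(np.float32)),np.median(r[:,2])); q=sh(r);print(np.percentile(q,[1,99],axis=0))
rail=sh(a[(a[:,2]>.110)&(a[:,2]<.122)]); rail=rail[(rail[:,0]>-50)&(rail[:,0]<60)&(rail[:,1]>90)]; print('rail y',np.percentile(rail[:,1],[2,98]) if len(rail) else 0)
E
```

```text
slide -40 510 [-130.3  -81.8]
slide -20 550 [-130.   -81.6]
slide 0 593 [-130.6  -81.6]
slide 20 644 [-130.7  -81.5]
slide 40 695 [-130.3  -81.4]
slide 60 765 [-130.2  -81.4]
slide 80 800 [-130.5  -81.3]
slide 100 901 [-129.8  -81.3]
fixed -40 358 [ 98.2 135.4]
fixed -20 431 [ 96.7 135.6]
fixed 0 462 [ 96.8 135.4]
fixed 20 492 [ 96.8 135.5]
fixed 40 555 [ 96.7 135.5]
fixed 60 606 [ 96.9 135.8]
fixed 80 666 [ 96.9 135.8]
fixed 100 717 [ 96.9 135.8]
plat 23467 [-148.66993939 -111.07596358] [103.67651186 124.3055476 ]
rack ((615.1904296875, -54.9959602355957), (68.72330474853516, 84.68289947509766), 84.66668701171875) 0.22130611103529368
[[-3.10729726  5.69518355]
 [80.2784961  74.14803214]]
rail y [107.42452955 119.00588599]
```

```bash
python3 -m inch '[{"dx":-0.003,"dy":-0.004,"dz":0.02,"spin":0},{"dx":-0.003,"dy":-0.004,"dz":0.045,"spin":0},{"dx":-0.003,"dy":-0.004,"dz":0.065,"spin":0},{"dx":-0.003,"dy":-0.004,"dz":0.073,"spin":0},{"dx":-0.003,"dy":-0.004,"dz":0.073,"spin":0}]'
python3 -m inch '[{"dx":0,"dy":0,"dz":0.002,"spin":0},{"dx":0,"dy":0,"dz":0.004,"spin":0},{"dx":0,"dy":0,"dz":0.006,"spin":0},{"dx":0,"dy":0,"dz":0.006,"spin":0}]'
```

```text
clock: 7.38
ee_pos: [0.6084, -0.0968, 0.0955]
eef_rot: [0.74, 0.673, -0.0, -0.0]
contact_force: [0.0, -0.3, -2.7]
finger_gap: 0.0573
gripper_force: 55.1
clock: 7.88
ee_pos: [0.6087, -0.0972, 0.09]
eef_rot: [0.74, 0.673, 0.0, 0.0]
contact_force: [0.6, 0.2, -2.9]
finger_gap: 0.0575
gripper_force: 55.3
```

```bash
python3 -m inch '[{"dx":0,"dy":0,"dz":0.001,"spin":0},{"dx":0,"dy":0,"dz":0.002,"spin":0},{"dx":0,"dy":0,"dz":0.002,"spin":0}]'
```

```text
clock: 8.25
ee_pos: [0.6087, -0.0972, 0.0899]
eef_rot: [0.74, 0.673, 0.0, 0.001]
contact_force: [-3.1, 0.1, 6.1]
finger_gap: 0.0571
gripper_force: 56.3
```

Now there is contact on the mat, with an upward force of 6 N. I'll release partially and rise.

```bash
python3 -m inch '[{"dx":0,"dy":0,"dz":-0.001,"spin":0},{"dx":0,"dy":0,"dz":-0.001,"spin":0},{"dx":0,"dy":0,"dz":-0.001,"spin":0}]' 0.65
python3 -m inch '[{"dx":0,"dy":0,"dz":-0.015,"spin":0},{"dx":0,"dy":0,"dz":-0.04,"spin":0},{"dx":0,"dy":0,"dz":-0.08,"spin":0},{"dx":0,"dy":0,"dz":-0.12,"spin":0},{"dx":0,"dy":0,"dz":-0.12,"spin":0}]'
python3 - <<'E'
from h import *
c=cam('wrist'); w=pts(c); im=c['image']; np.savez('pics/w4.npz',w=w,im=im)
yaw=np.radians(-5.4); X=np.array([np.cos(yaw),np.sin(yaw)]); Y=np.array([-X[1],X[0]])
a=w.reshape(-1,3); O=np.array([.573,-.091])+.0018*X-.0028*Y; print('O',O)
d=a[:,:2]-O; s=np.stack([d@X,d@Y],1)*1000
m=(a[:,2]>.145)&(a[:,2]<.163)&(abs(s[:,0])<80); 
print('rack',cv2.minAreaRect(s[m].astype(np.float32)),np.median(a[m,2]))
# target for pushing: behind bar
bx=-83.3-50-30; p=O+bx/1000*X; print(p); need(p[0],p[1],.21,-5.4); 
E
```

```text
clock: 8.62
ee_pos: [0.6086, -0.0971, 0.0887]
eef_rot: [0.74, 0.673, 0.0, -0.0]
contact_force: [0.2, -0.3, 0.2]
finger_gap: 0.0702
gripper_force: 0.0
clock: 9.25
ee_pos: [0.6102, -0.0975, 0.2152]
eef_rot: [0.74, 0.673, 0.003, 0.004]
contact_force: [0.4, -0.2, 0.8]
finger_gap: 0.0703
gripper_force: 0.0
O [ 0.57452851 -0.09395697]
rack ((33.31351852416992, -0.24008941650390625), (58.22782516479492, 145.38226318359375), 0.004179447423666716) 0.15685340864973235
[ 0.41195324 -0.07858908]
need dx -0.0001 dy -0.1985 dz 0.0012 spin -0.0003 ee [ 0.6096 -0.0973  0.2123] yaw -5.5 F [ 0.4 -0.6  0.1] t 9.3
```

The rack is standing at shaker (33, 0) mm, parallel to the bars. Next I close the fingers and go behind the bar.

```bash
python3 -m inch '[{"dx":0,"dy":-0.03,"dz":0,"spin":0},{"dx":0,"dy":-0.08,"dz":0,"spin":0},{"dx":0,"dy":-0.13,"dz":0,"spin":0},{"dx":0,"dy":-0.18,"dz":0,"spin":0},{"dx":0,"dy":-0.201,"dz":0,"spin":0}]' -1
python3 -m inch '[{"dx":0,"dy":0,"dz":0.04,"spin":0},{"dx":0,"dy":0,"dz":0.08,"spin":0},{"dx":0,"dy":0,"dz":0.115,"spin":0},{"dx":0,"dy":0,"dz":0.135,"spin":0},{"dx":0,"dy":0,"dz":0.135,"spin":0}]'
python3 - <<'E'
from h import *
O=np.array([.5745,-.0940]); yaw=np.radians(-5.4); X=np.array([np.cos(yaw),np.sin(yaw)])
p=O-.148*X; need(p[0],p[1],.077,-5.4)
c=cam('wrist'); w=pts(c); a=w.reshape(-1,3); g=c['image'].reshape(-1,3).max(1)
s=bot.get_state()['ee_pos']; m=(np.hypot(a[:,0]-s[0],a[:,1]-s[1])<.02)&(g<75)&(a[:,2]>.1)
print(np.percentile(a[m,2],[0,2,5])); cv2.imwrite('pics/w5.png',c['image'])
E
```

```text
clock: 9.93
ee_pos: [0.4063, -0.0777, 0.2082]
eef_rot: [0.74, 0.673, -0.0, -0.0]
contact_force: [0.7, 0.4, 0.6]
finger_gap: -0.0004
gripper_force: 0.0
clock: 10.55
ee_pos: [0.4074, -0.0777, 0.0722]
eef_rot: [0.74, 0.673, -0.001, -0.002]
contact_force: [-0.5, 0.5, 0.6]
finger_gap: -0.0002
gripper_force: 0.0
need dx -0.0005 dy 0.0199 dz -0.0049 spin -0.0003 ee [ 0.4074 -0.0777  0.0722] yaw -5.5 F [-0.5  0.5  0.6] t 10.55
[0.11006862 0.1200991  0.12941209]
```

View pics/w5.png

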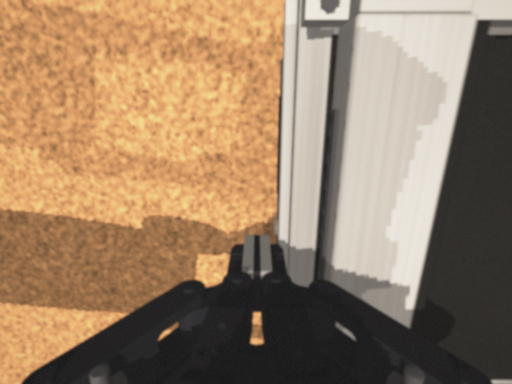

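The wrist view shows the closed fingers at (257,255), behind the bar back edge at (325,150), with clear space between. I start the push.

```bash
python3 -m inch '[{"dx":0,"dy":0.01,"dz":-0.002,"spin":0},{"dx":0,"dy":0.02,"dz":-0.002,"spin":0},{"dx":0,"dy":0.03,"dz":-0.002,"spin":0},{"dx":0,"dy":0.04,"dz":-0.002,"spin":0},{"dx":0,"dy":0.055,"dz":-0.002,"spin":0}]'
python3 -m inch '[{"dx":0,"dy":0.012,"dz":0,"spin":0},{"dx":0,"dy":0.024,"dz":0,"spin":0},{"dx":0,"dy":0.036,"dz":0,"spin":0},{"dx":0,"dy":0.048,"dz":0,"spin":0},{"dx":0,"dy":0.055,"dz":0,"spin":0}]'
```

```text
clock: 11.22
ee_pos: [0.4637, -0.0833, 0.076]
eef_rot: [0.74, 0.673, -0.0, -0.0]
contact_force: [-4.2, -0.0, 3.3]
finger_gap: 0.0
gripper_force: 1.9
clock: 11.85
ee_pos: [0.5184, -0.0885, 0.0757]
eef_rot: [0.74, 0.673, -0.0, -0.0]
contact_force: [-6.1, -0.4, 4.3]
finger_gap: -0.0002
gripper_force: 2.9
```

```bash
python3 -m inch '[{"dx":0,"dy":0.006,"dz":0,"spin":0},{"dx":0,"dy":0.012,"dz":0,"spin":0},{"dx":0,"dy":0.016,"dz":0,"spin":0},{"dx":0,"dy":0.02,"dz":0,"spin":0},{"dx":0,"dy":0.023,"dz":0,"spin":0}]'
python3 -m inch '[{"dx":0,"dy":0.001,"dz":0,"spin":0},{"dx":0,"dy":0.002,"dz":0,"spin":0},{"dx":0,"dy":0.003,"dz":0,"spin":0}]'
```

```text
clock: 12.48
ee_pos: [0.5409, -0.0907, 0.0757]
eef_rot: [0.74, 0.673, -0.0, -0.0]
contact_force: [-4.7, -0.2, 2.2]
finger_gap: -0.0002
gripper_force: 2.3
clock: 12.85
ee_pos: [0.5438, -0.091, 0.0757]
eef_rot: [0.74, 0.673, -0.0, -0.0]
contact_force: [-4.6, -0.0, 1.6]
finger_gap: -0.0
gripper_force: 2.2
```

```bash
python3 -m inch '[{"dx":0,"dy":0.001,"dz":0,"spin":0},{"dx":0,"dy":0.002,"dz":0,"spin":0},{"dx":0,"dy":0.003,"dz":0,"spin":0}]'
python3 -m inch '[{"dx":0,"dy":0.001,"dz":0,"spin":0},{"dx":0,"dy":0.002,"dz":0,"spin":0},{"dx":0,"dy":0.002,"dz":0,"spin":0}]'
```

```text
clock: 13.22
ee_pos: [0.5469, -0.0913, 0.0758]
eef_rot: [0.74, 0.673, -0.0, -0.0]
contact_force: [-4.7, -0.3, 0.9]
finger_gap: 0.0
gripper_force: 2.2
clock: 13.6
ee_pos: [0.5489, -0.0914, 0.0758]
eef_rot: [0.74, 0.673, -0.0, -0.0]
contact_force: [-3.9, -0.2, -0.3]
finger_gap: 0.0001
gripper_force: 1.9
```

```bash
python3 -m inch '[{"dx":0,"dy":0.001,"dz":0,"spin":0},{"dx":0,"dy":0.002,"dz":0,"spin":0},{"dx":0,"dy":0.002,"dz":0,"spin":0}]'
python3 - <<'E'
from h import *
yaw=np.radians(-5.4); X=np.array([np.cos(yaw),np.sin(yaw)]); Y=np.array([-X[1],X[0]]); O=np.array([.5745,-.0940])
print(bot.get_state()['contact_force'])
for n in('top','scene','wrist'):
    c=cam(n); w=pts(c); a=w.reshape(-1,3); d=a[:,:2]-O; s=np.stack([d@X,d@Y],1)*1000
    def pr(t,m): 
        if m.sum()>5: print(n,t,m.sum(),np.percentile(s[m],[2,98],axis=0).round(1).tolist(),np.median(a[m,2]).round(3))
    pr('caps',(a[:,2]>.166)&(a[:,2]<.182)&(abs(s[:,0]-60)<45)&(abs(s[:,1])<80)&(c['image'].reshape(-1,3)[:,0]>c['image'].reshape(-1,3)[:,2]*1.8+20))
    pr('fix',(a[:,2]>.124)&(a[:,2]<.137)&(s[:,0]>85)&(s[:,0]<150)&(s[:,1]>85)&(s[:,1]<118))
    pr('slide',(a[:,2]>.124)&(a[:,2]<.137)&(s[:,0]<60)&(s[:,0]>-60)&(s[:,1]>85)&(s[:,1]<118))
E
```

```text
clock: 13.98
ee_pos: [0.5489, -0.0915, 0.0758]
eef_rot: [0.74, 0.673, -0.002, -0.002]
contact_force: [-12.1, 0.5, 3.5]
finger_gap: -0.0001
gripper_force: 6.5
[-12.13444883   0.47586341   3.47559432]
top fix 117 [[95.7, 85.4], [134.4, 116.7]] 0.129
top slide 150 [[-11.7, 85.6], [35.1, 117.3]] 0.13
scene caps 207 [[54.1, -64.7], [88.1, 58.9]] 0.174
scene fix 83 [[98.5, 85.7], [137.1, 117.4]] 0.129
scene slide 66 [[-11.6, 85.7], [35.9, 117.5]] 0.129
wrist caps 8222 [[44.6, -12.5], [68.4, 63.0]] 0.174
wrist slide 10699 [[-12.2, 85.5], [35.4, 113.4]] 0.131
```

The force jumped to 12 N with no further motion, and the faces are 58–60 mm apart, so the rack is snug. I'll back off, then read the lever angle from depth before working it.

```bash
python3 -m inch '[{"dx":0,"dy":0.001,"dz":0,"spin":0},{"dx":0,"dy":0.001,"dz":0,"spin":0},{"dx":0,"dy":-0.012,"dz":0,"spin":0},{"dx":0,"dy":-0.03,"dz":-0.03,"spin":0},{"dx":0,"dy":-0.035,"dz":-0.08,"spin":0}]'
python3 -m inch '[{"dx":-0.03,"dy":0,"dz":-0.04,"spin":0},{"dx":-0.08,"dy":0,"dz":-0.055,"spin":0},{"dx":-0.13,"dy":0,"dz":-0.055,"spin":0},{"dx":-0.18,"dy":0,"dz":-0.055,"spin":0},{"dx":-0.234,"dy":0,"dz":-0.055,"spin":0}]'
cat >> h.py <<'E'
yaw=np.radians(-5.4); X=np.array([np.cos(yaw),np.sin(yaw)]); Y=np.array([-X[1],X[0]]); O=np.array([.5745,-.0940])
def look(n):
    c=cam(n); a=pts(c).reshape(-1,3); d=a[:,:2]-O; s=np.stack([d@X,d@Y],1)*1000
    return c,a,s
E
python3 - <<'E'
from h import *
e=bot.get_state()['ee_pos']; d=e[:2]-O; print('tool shaker',d@X,d@Y,e[2])
for n in('top','scene','wrist'):
    c,a,s=look(n); z=a[:,2]*1000
    m=(abs(s[:,0])<14)&(s[:,1]<-128)&(s[:,1]>-215)&(z>105)&(z<195)
    if m.sum()<5: print(n,m.sum()); continue
    for y0 in range(-210,-125,10):
        k=m&(abs(s[:,1]-y0)<5)
        if k.sum(): print(n,y0,k.sum(),'x',np.percentile(s[k,0],[0,100]).round(1),'z',np.percentile(z[k],[5,95]).round(1))
    k=(z>124)&(z<137)&(s[:,0]<60)&(s[:,0]>-60)&(s[:,1]>60)&(s[:,1]<118)
    if k.sum()>5: print(n,'slide',np.percentile(s[k,0],[2,98]).round(1))
E
```

```text
clock: 14.75
ee_pos: [0.5149, -0.0878, 0.155]
eef_rot: [0.74, 0.673, -0.0, -0.001]
contact_force: [1.2, -0.3, 0.3]
finger_gap: -0.0004
gripper_force: 0.0
clock: 15.38
ee_pos: [0.4944, -0.3229, 0.2117]
eef_rot: [0.74, 0.673, 0.001, 0.002]
contact_force: [0.8, -0.3, 0.2]
finger_gap: 0.0002
gripper_force: 0.0
tool shaker -0.058231120046208194 -0.2354280258305809 0.2117454439669551
top -190 13 x [-10.7   7.3] z [169.  177.8]
top -180 24 x [-11.6   8.5] z [161.  176.6]
top -170 19 x [-10.5   7. ] z [147.2 162.7]
top -160 20 x [-9.2  5.9] z [128.6 148.9]
top -150 19 x [-9.2  4.1] z [120.6 137.1]
top -140 18 x [-10.1   4.5] z [118.2 132.3]
top -130 19 x [-13.9  11.1] z [121.3 132.9]
top slide [-12.3  36.3]
scene -190 20 x [-9.8 11.4] z [164.7 174.2]
scene -180 12 x [-7.2 10. ] z [152.4 170.9]
scene -170 9 x [3.3 9.2] z [140.3 155.8]
scene -160 13 x [-0.9  8.1] z [124.  144.4]
scene -150 15 x [-3.4  8.8] z [110.2 130.7]
scene -140 30 x [-8.2 13.9] z [110.6 133.1]
scene -130 17 x [-12.6  13.3] z [112.1 132.3]
scene slide [-10.7  37.3]
wrist -190 328 x [-11.5   8.3] z [173.2 178. ]
wrist -180 423 x [-11.9   7.9] z [160.2 173.5]
wrist -170 299 x [-9.5  5.7] z [145.4 159.1]
wrist -160 262 x [-9.5  6.1] z [131.3 145.1]
wrist -150 240 x [-9.5  6.4] z [120.3 131.4]
wrist -140 364 x [-13.9  11.9] z [116.8 133.4]
wrist -130 288 x [-13.9  12.3] z [126.3 133.8]
```

```bash
python3 -m inch '[{"dx":0,"dy":0.03,"dz":0,"spin":0},{"dx":0,"dy":0.0565,"dz":0,"spin":0},{"dx":0,"dy":0.0565,"dz":0.05,"spin":0},{"dx":0,"dy":0.0565,"dz":0.096,"spin":0},{"dx":0,"dy":0.0565,"dz":0.096,"spin":0}]'
python3 -m inch '[{"dx":0.015,"dy":0,"dz":0,"spin":0},{"dx":0.03,"dy":0,"dz":-0.002,"spin":0},{"dx":0.045,"dy":0,"dz":-0.01,"spin":0},{"dx":0.058,"dy":0,"dz":-0.018,"spin":0},{"dx":0.07,"dy":0,"dz":-0.025,"spin":0}]'
python3 -c "
from h import *
e=bot.get_state()['ee_pos']; d=e[:2]-O; print('tool shaker',d@X,d@Y,e[2])"
```

```text
clock: 16.15
ee_pos: [0.5486, -0.3239, 0.1101]
eef_rot: [0.739, 0.673, -0.001, -0.004]
contact_force: [-0.8, -0.7, 0.0]
finger_gap: -0.0001
gripper_force: 0.0
clock: 16.77
ee_pos: [0.5581, -0.2575, 0.1445]
eef_rot: [0.74, 0.672, 0.001, 0.004]
contact_force: [2.9, -3.5, -1.3]
finger_gap: -0.0
gripper_force: 1.9
tool shaker -0.0009350155156031178 -0.16435410896012015 0.14450655947942653
```

```bash
python3 -m inch '[{"dx":0.012,"dy":0,"dz":-0.006,"spin":0},{"dx":0.025,"dy":0,"dz":-0.01,"spin":0},{"dx":0.035,"dy":0,"dz":-0.009,"spin":0},{"dx":0.044,"dy":0,"dz":-0.007,"spin":0},{"dx":0.044,"dy":0,"dz":-0.007,"spin":0}]'
python3 - <<'E'
from h import *
e=bot.get_state()['ee_pos']; d=e[:2]-O; print('tool shaker',d@X,d@Y,e[2],bot.get_state()['contact_force'])
c=cam('scene'); cv2.imwrite('pics/s6.png',cv2.resize(c['image'][140:270,170:320],(750,600),interpolation=cv2.INTER_CUBIC))
E
```

```text
clock: 17.4
ee_pos: [0.5613, -0.2125, 0.1487]
eef_rot: [0.74, 0.673, 0.0, 0.001]
contact_force: [-0.0, -2.3, 0.8]
finger_gap: 0.0003
gripper_force: 1.4
tool shaker -0.001987554846517709 -0.11918743568458652 0.14865133995992805 [-0.04259933 -2.27017909  0.82818792]
```

View pics/s6.png

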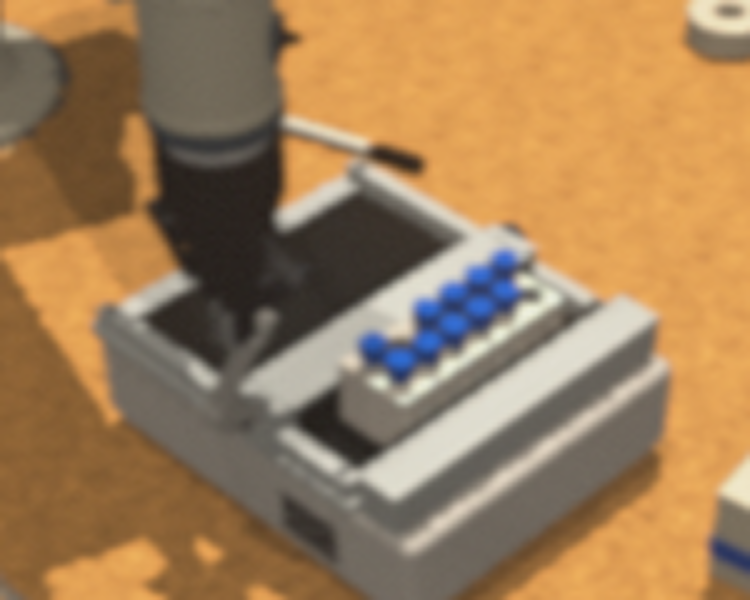

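The lever, at (250,350), is past upright and leaning over the bar with the finger behind it. The rack sits between the bars. I continue over and down.

```bash
python3 -m inch '[{"dx":0.01,"dy":0,"dz":0.005,"spin":0},{"dx":0.018,"dy":0,"dz":0.011,"spin":0},{"dx":0.026,"dy":0,"dz":0.019,"spin":0},{"dx":0.033,"dy":0,"dz":0.028,"spin":0},{"dx":0.038,"dy":0,"dz":0.037,"spin":0}]'
python3 -m inch '[{"dx":0.001,"dy":0,"dz":0.004,"spin":0},{"dx":0.002,"dy":0,"dz":0.007,"spin":0},{"dx":0.002,"dy":0,"dz":0.009,"spin":0}]'
```

```text
clock: 18.08
ee_pos: [0.5643, -0.1746, 0.109]
eef_rot: [0.74, 0.673, -0.0, -0.0]
contact_force: [0.1, 0.4, -0.0]
finger_gap: 0.0001
gripper_force: 0.0
clock: 18.45
ee_pos: [0.5649, -0.1744, 0.1079]
eef_rot: [0.74, 0.672, 0.0, 0.003]
contact_force: [-14.0, 1.2, 33.7]
finger_gap: -0.0001
gripper_force: 17.0
```

```bash
python3 -m inch '[{"dx":0,"dy":0,"dz":-0.015,"spin":0},{"dx":0,"dy":0,"dz":-0.05,"spin":0},{"dx":-0.04,"dy":-0.04,"dz":-0.1,"spin":0},{"dx":-0.09,"dy":-0.09,"dz":-0.12,"spin":0},{"dx":-0.13,"dy":-0.13,"dz":-0.12,"spin":0}]'
python3 - <<'E'
from h import *
for n in('top','scene'):
    c,a,s=look(n); z=a[:,2]*1000; g=c['image'].reshape(-1,3).astype(int)
    def pr(t,m): 
        if m.sum()>3: print(n,t,m.sum(),np.percentile(s[m],[2,98],axis=0).round(1).tolist(),'z',np.percentile(z[m],[5,50,95]).round(1))
    pr('lever',(abs(s[:,0]+1)<7)&(s[:,1]<-55)&(s[:,1]>-140)&(z>110)&(z<210)&(z>134))
    pr('outer',(abs(s[:,0]+1)<12)&(s[:,1]<-145)&(s[:,1]>-215)&(z>125))
    pr('slide',(z>124)&(z<136)&(abs(s[:,0])<60)&(s[:,1]>60)&(s[:,1]<118))
    pr('fix',(z>124)&(z<136)&(s[:,0]>85)&(s[:,0]<150)&(s[:,1]>60)&(s[:,1]<118))
    k=(z>148)&(z<163)&(s[:,0]>20)&(s[:,0]<110)&(abs(s[:,1])<90); pr('plate',k); print(cv2.minAreaRect(s[k].astype(np.float32)))
c=cam('scene'); cv2.imwrite('pics/s7.png',cv2.resize(c['image'][140:270,170:320],(750,600),interpolation=cv2.INTER_CUBIC))
print(bot.get_state()['contact_force'])
E
```

```text
clock: 19.08
ee_pos: [0.4344, -0.281, 0.2206]
eef_rot: [0.74, 0.673, 0.0, 0.001]
contact_force: [1.1, -0.7, -0.1]
finger_gap: -0.0001
gripper_force: 0.0
top lever 103 [[-7.7, -131.8], [5.5, -57.1]] z [135.  140.4 145.6]
top slide 265 [[-11.7, 61.0], [35.6, 116.6]] z [125.4 129.9 133.8]
top fix 191 [[95.6, 61.2], [134.2, 116.6]] z [126.2 129.8 133.9]
top plate 510 [[36.5, -69.7], [94.3, 72.4]] z [150.2 154.9 159.4]
((66.0931396484375, 1.4137115478515625), (145.79051208496094, 60.10697555541992), 89.70159912109375)
scene lever 74 [[-6.4, -136.0], [5.6, -60.0]] z [136.  138.8 142. ]
scene slide 99 [[-10.9, 62.1], [34.1, 116.2]] z [125.7 129.1 132.8]
scene fix 148 [[94.5, 62.1], [137.0, 115.3]] z [125.6 129.2 133. ]
scene plate 343 [[40.2, -73.8], [97.9, 69.8]] z [149.9 154.7 161. ]
((68.88948822021484, -0.6801681518554688), (62.58671188354492, 150.2028350830078), 0.085027314722538)
[0.69327207 1.08378351 0.26169497]
```

View pics/s7.png

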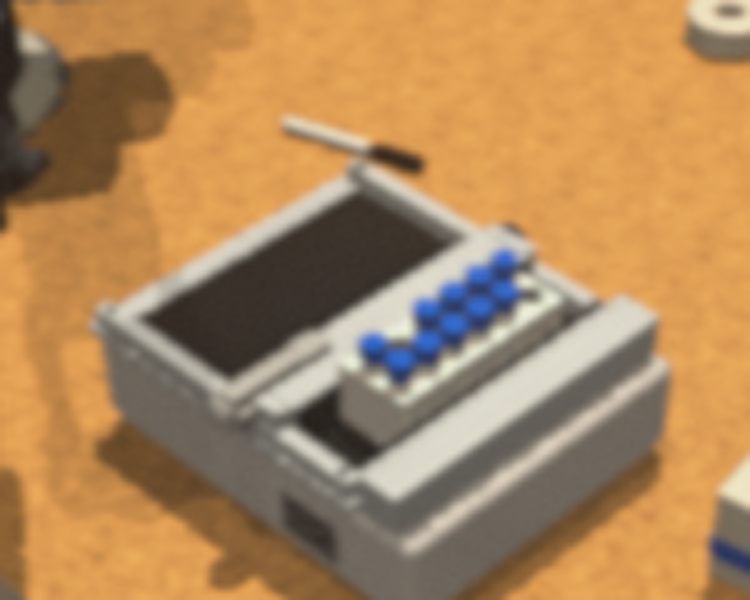

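The lever lies flat on the bar, level at 0.140 m. The rack spans x 36.5–94.3 mm, touching both faces, and the arm is clear.

```bash
python3 -c "
from station import bot
print(bot.hand_in())"
```

```text
the job is handed in; nothing more can be done
None
```

The rack is clamped upright between the bars with the cam lever locked down, the robot is touching nothing, and the job is handed in after about 19 s of the 64 s; my first grasp closed on the tube caps, because the gripper sits about 41 mm higher than its reported position, but the rack was not displaced.

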